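# Clamp the grooved board with the crank

### The arm

A 6-joint arm with a two-finger parallel gripper is mounted at the origin on a cart in front of the work surface, level with it; the furniture and walls round the work are solid. World frame = base frame: x ahead of the robot, y to its left, z up, the work surface at z = 0. Lengths are in m, angles in rad, forces in N, time in s.
With the tool pointing down it reaches from about 0.3 to 0.775 m from the base axis. Payload 14.6 kg.
Tool frame: the origin (TCP) lies midway between the tips of the shut fingers; the grasp point (between the pads) lies 19 mm behind it (ctrl.pinch_z is the distance from the TCP to the grasp point, in m); z points along the fingers, y is the line along which they close (so a half turn about z gives the same grasp; the last joint's range is limited). The gripper opens to 94 mm and grips with 3 to 60 N. Pads are 16 mm wide; open, the fingers measure 119 mm over their backs; the gripper's body (75 mm by 177 mm) begins 78 mm behind the grasp point.
Start: joints at [1.091, 0.3, 1.521, -0, 1.321, -0.067], TCP at [0.221, 0.504, 0.18] pointing down, gripper open.
Joint ranges: [-3.03, 3.03], [-0.79, 2.21], [0.23, 2.52], [-1.04, 4.18], [0, 3.07], [-2.55, 2.55]. Speed limits (rad/s): [2.22, 2.22, 2.57, 3.14, 3.14, 3.14].

### API

Orientations are given as [roll, pitch, yaw] about the fixed x, y, z axes, in that order (R = Rz(yaw) Ry(pitch) Rx(roll)).
In Python, from station import ctrl gives the robot as it stands.
- The arm moves only by the tool jog_arm, never from a script. Its argument "motion" is a list of rows, each a list of 7 numbers: the shift along the tool's x, y, z in m, then the turn, a rotation vector about the tool's x, y, z in rad, then the opening, from -1 (shut) to 1 (fully open). In form: [[tx, ty, tz, rx, ry, rz, gripper], ...]. A call has 1 to 5 rows; each row shifts and turns the commanded pose from where the row before left it, along the tool's axes as they then stand; what a row does not reach is not made up. A row lasts 1/10 s, in which the tool goes at most 50 mm and 8.59 degrees, less where a joint would pass 70% of its speed; a pose out of reach is approached as far as the arm can. A call is refused whole if a number of a shift passes 0.05 or a number of a turn 0.15, either way. A call with a gripper value outside its range is refused whole. The fingers move at their own pace and stop on an object; "squeeze" is the grip in N (left out, the last holds). Time passes only in rows, so rows that do not move let the fingers close. It gives the time, the measured TCP pose, the force, the opening and the grip force at its end, in the units of the state.
- ctrl.get_obs(): the state, without advancing time (a new reading comes with each control period).
- ctrl.camera(name): name is "scene" or "top"; returns the picture (420x560x3 uint8, red, green, blue); there is no depth.
- ctrl.camera_model(name): a dict with "intrinsics" (3x3 intrinsics, pixels), "rvec" (rotation vector, rad) and "tvec" (3), from world to camera coordinates, as OpenCV has them. Camera axes: x right, y down, z forward; pixel columns grow to the right and rows downward; lengths in m; the calibration is good to about 2 mm. A picture is of the moment at which its call begins. camera_model takes no time and is no camera call.
- ctrl.hand_in(): hands the job in; it is judged then, once.
The state is a dict: "time_s": time; "qpos": joint angles; "joint_vel": joint speeds; "tau": joint torques, N m; "ee_pos": TCP position; "eef_rot": TCP orientation; "force": force on the tool from outside, world axes, zero at the start; "moment": the same for the moment, N m; "grip_width": finger opening in m; "grip_force": force on a finger pad.
Only numpy, scipy, OpenCV 4.12 (cv2) and the standard library are available. Lean on these libraries where they do the work, as an engineer would, in place of code of your own. Each camera call takes 0.05 s, during which the arm holds its last target. There are 200 camera calls.

### The job

Fit the loose crank onto the square shaft of the clamp whose bay holds the board with the groove across it, and wind it clockwise, seen from above, until that board is pushed against the fence at the back and the clamp's sprung pad is pressed about half-way in. Leave the crank fully down on that shaft, and do not wind the other clamp.

Things in the scene. Friction and masses are not known exactly. Their poses are not given: they have to be found in the camera images.
- clamp_base: Fixed twin clamp: plywood base, x -130..+105, y -150..+150 mm, 12 mm thick. Origin on the bench top; +x points from shafts to fence. Left clamp's middle line at y = +74, right at -74 mm. Each has a grey gearbox (66 x 58 mm) with a square shaft at x = -90, a jaw, a sprung black pad and a bay with a board lying loose. Only shafts stand above 47 mm.
- fence: Fixed dark wooden bar across the back of both bays, 300 mm long, top 46 mm above the bench; the face that boards are pushed against lies at x = +80 mm of clamp_base (same origin and axes as clamp_base).
- grooved_board: The board to clamp: pale wood, 56 x 120 x 30 mm, 0.14 kg, with a 26 mm wide, 12 mm deep groove across its top; it lies in the left or the right bay, its 120 mm side about along the fence, up to about 20 mm off it. Origin at the centre of its underside; x along its 56 mm, y along its 120 mm, z up.
- plain_board_center (a point): Centre of the plain board without a groove, 44 x 90 x 35 mm, which lies in the other bay and is not to be clamped.
- left_shaft_foot (a point): Left (+y) clamp's steel shaft: point on its axis at the top of the gearbox collar, 45 mm above the bench, where the crank's underside rests when fully down. x, y are square to the shaft's flats and turn with it. 14 mm square for 16 mm up, then tapers to 9 mm square at 22 mm. One clockwise turn from above drives the jaw 18 mm to the fence; it stays where left; 0.1 N m turns it.
- right_shaft_foot (a point): The same point of the right (-y) clamp's shaft, which is just like the left one. Both fit the crank and each starts at any angle.
- left_jaw (a joint): Travel of the left aluminium jaw towards the fence in m, 0 to 0.05; the face of its pad, while not pressed in, lies at x = -0.008 + this value (m) in clamp_base. Starts between 0 and 0.009.
- right_jaw (a joint): Travel of the right aluminium jaw towards the fence in m, 0 to 0.05; the face of its pad, while not pressed in, lies at x = -0.008 + this value (m) in clamp_base. Starts between 0 and 0.009.
- left_pad (a joint): How far the left pad (black bar, 80 mm long) is pressed in towards its jaw, in m: 0 is out, 0.016 fully in; 0.9 N per mm. Seen as the gap between pad and jaw: 16 mm when out. Once the board is at the fence, each further turn presses the pad in by 18 mm.
- right_pad (a joint): How far the right pad (black bar, 80 mm long) is pressed in towards its jaw, in m: 0 is out, 0.016 fully in; 0.9 N per mm. Seen as the gap between pad and jaw: 16 mm when out. Once the board is at the fence, each further turn presses the pad in by 18 mm.
- crank_socket (a point): Centre of the underside of the crank's hub, mouth of its square socket (16 mm square, 24 mm deep). +x points along the arm to the knob, z up; the socket's flats are square to x and y, so it fits the shaft at every 90 degrees. The loose dark steel crank (0.3 kg) stands upright on the bench, left or right of the clamp.
- crank_hub (a point): Grip point on the crank's hub, 38 mm above its underside (axes as crank_socket). The hub is a square block 32 x 32 mm, 48 mm tall; the arm (16 mm wide, 23 to 31 mm above the underside) leaves it along +x, so grip the hub across y from above.
- knob_center (a point): Middle of the crank's upright wooden knob, 20 mm diameter, 42 mm tall, on the crank's x axis 64 mm from the hub's axis, 56 mm above the hub's underside (foot 33, top 75 mm). It spins freely on the arm, so a gripper holding it need not turn while it goes round.
- left_jaw_front (a point): Middle of the left jaw's front face, 28 mm above the bench (axes as clamp_base).
- right_jaw_front (a point): Middle of the right jaw's front face, 28 mm above the bench (axes as clamp_base).
Mind the look-alikes: they are no part of the job. What is shaped like the grooved_board but blue is not meant.

How it is judged:
By the outcome, as a careful person would: the job done as asked, in the order asked, and still so for the second after the job is handed in, with the robot touching nothing.
It also fails if it takes over 69 s, if anything falls off the work surface, if the arm or the gripper's body presses on something with over 40 N, if the wrist force passes 120 N, or if a joint passes its speed limit or range.

## Working session

There is one attempt and no reset: what is moved stays moved. The work goes in short steps, Python scripts to look and compute and a tool call to move; the robot and the scene stay as the last step left them, time stands still between calls to the robot, and variables do not carry over. Pictures are saved under pics/ and viewed, at most 10 in all, crops included, and the job is handed in when it is done.

Besides the shell and the picture viewer there is one more tool, called after "Call:" by a JSON object that holds its "name" and its "arguments", one argument or row to a line. jog_arm: Moves the arm, as the interface text tells. Its arguments: {"type":"object","properties":{"motion":{"type":"array"},"squeeze":{"type":"number"}},"required":["motion"]}

```bash
mkdir -p pics; ls; python3 - <<'E'
from station import ctrl
import cv2
for n in("scene","top"):
    im=ctrl.camera(n); cv2.imwrite(f"pics/{n}0.png",im[:,:,::-1]); m=ctrl.camera_model(n); print(n,m)
o=ctrl.get_obs(); print(o)
E
```

```text
pics
scene {'intrinsics': array([[430.14336564,   0.        , 281.24923938],
       [  0.        , 430.14336564, 214.15326145],
       [  0.        ,   0.        ,   1.        ]]), 'rvec': array([ 2.1312968 , -1.08363419,  0.46529526]), 'tvec': array([-0.33143266,  0.34501957,  0.91325474])}
top {'intrinsics': array([[477.99812637,   0.        , 274.91649587],
       [  0.        , 477.99812637, 207.89623752],
       [  0.        ,   0.        ,   1.        ]]), 'rvec': array([ 2.22484846, -1.94631487,  0.23908502]), 'tvec': array([-0.06067773,  0.5567705 ,  1.09188558])}
{'time_s': 0.1, 'qpos': array([ 1.09139647e+00,  3.00381122e-01,  1.52150668e+00, -2.55924268e-05,
        1.32069810e+00, -6.65629533e-02]), 'joint_vel': array([-6.75658029e-04, -1.23198079e-03, -2.73681590e-03, -4.66951148e-04,
        4.93896320e-05,  2.97120333e-03]), 'tau': array([ 1.62058379e-03, -5.32639682e+01, -3.53288591e+01,  7.09515531e-02,
        2.34733050e-02, -8.37524823e-06]), 'ee_pos': array([0.22053798, 0.50356952, 0.17986717]), 'eef_rot': array([-3.14059996e+00, -4.13297120e-05,  2.72876208e+00]), 'force': array([-0.95058951, -0.87953077,  0.52571521]), 'moment': array([0.00080215, 0.02529394, 0.00730589]), 'grip_force': 0.0, 'grip_width': 0.09348713436059458}
```

View pics/scene0.png

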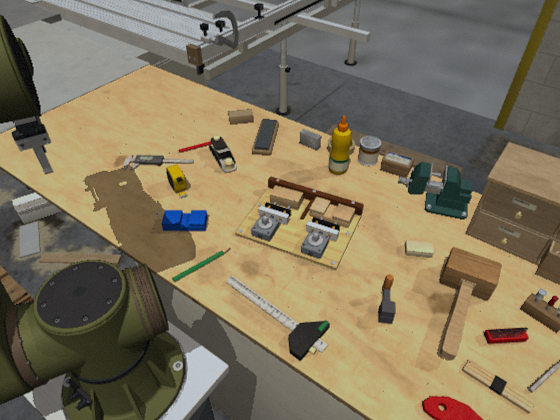

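View pics/top0.png

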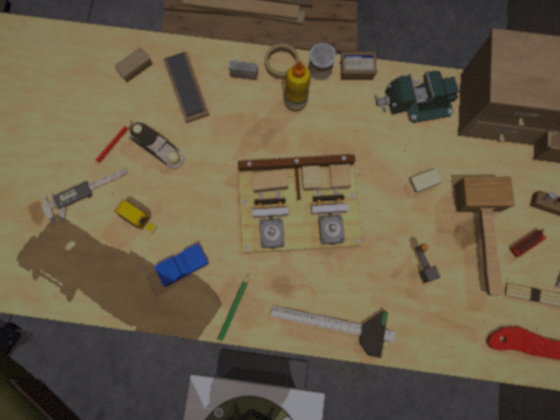

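The top view shows the clamp at about (300,205). The grooved board is in the right bay at (326,177), with its shaft near (331,229). The plain board is in the left bay at (270,180), and the crank's hub is at (429,271) with its knob at (423,247). Next I'll enlarge both views.

```bash
python3 - <<'E'
import cv2,numpy as np
t=cv2.imread("pics/top0.png");s=cv2.imread("pics/scene0.png")
a=cv2.resize(t[145:290,230:450],None,fx=3.6,fy=3.6,interpolation=cv2.INTER_CUBIC)
cv2.imwrite("pics/tc.png",a)
b=cv2.resize(s[170:330,230:410],None,fx=3.7,fy=3.7,interpolation=cv2.INTER_CUBIC)
cv2.imwrite("pics/sc.png",b)
E
```

```text
(no output)
```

View pics/tc.png

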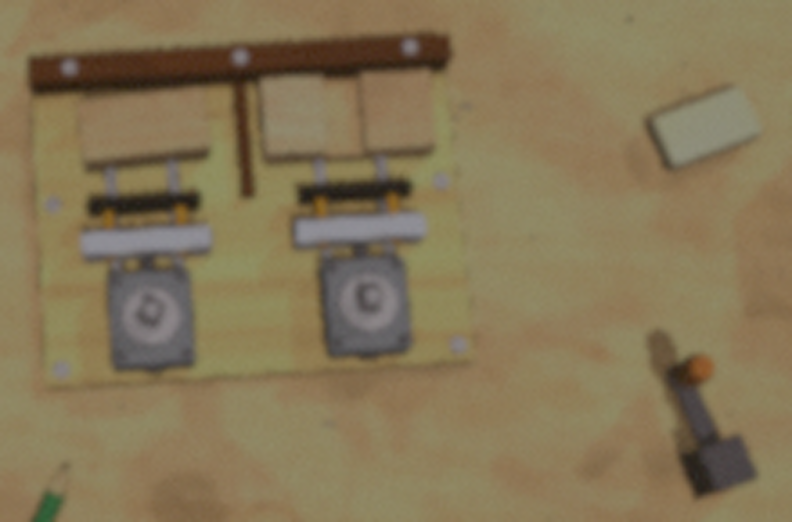

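View pics/sc.png

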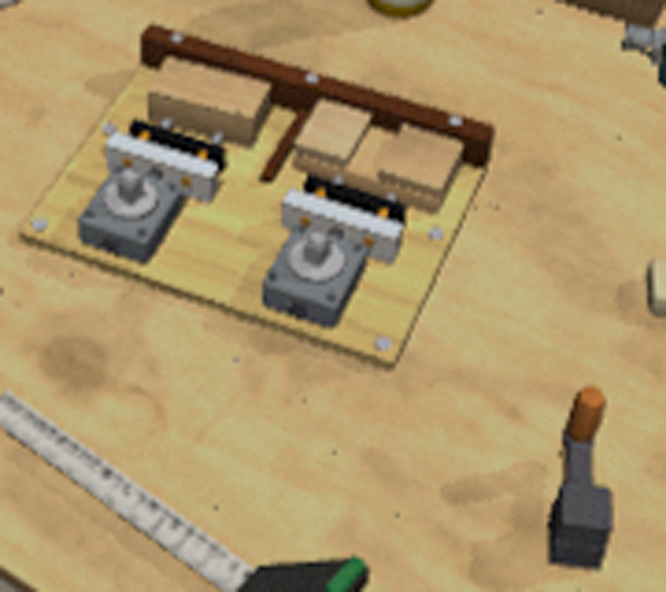

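```bash
cat > h.py <<'E'
import cv2,numpy as np
from station import ctrl
M={n:ctrl.camera_model(n) for n in("scene","top")}
def ray(n,px,z):
    m=M[n];R=cv2.Rodrigues(m["rvec"])[0];t=m["tvec"].ravel();c=-R.T@t
    d=R.T@np.linalg.inv(m["intrinsics"])@np.array([px[0],px[1],1.]);return (c+d*(z-c[2])/d[2])[:2]
def proj(n,P):
    m=M[n];return cv2.projectPoints(np.float64(P).reshape(-1,1,3),m["rvec"],m["tvec"],m["intrinsics"],None)[0].reshape(-1,2)
def crop(n,p):  # crop coords to image px
    return ((p[0]+.5)/3.6+229.5,(p[1]+.5)/3.6+144.5) if n=="top" else ((p[0]+.5)/3.7+229.5,(p[1]+.5)/3.7+169.5)
E
python3 - <<'E'
from h import *
np.set_printoptions(precision=4,suppress=True)
for n in M: R=cv2.Rodrigues(M[n]["rvec"])[0]; print(n,-R.T@M[n]["tvec"].ravel())
def p(lab,n,c,z): print(lab,n,ray(n,crop(n,c),z))
p("scrL","top",(68,68),.046);p("scrM","top",(240,57),.046);p("scrR","top",(410,46),.046)
p("scrL","scene",(177,38),.046);p("scrM","scene",(312,78),.046);p("scrR","scene",(456,121),.046)
p("BL","top",(43,388),.012);p("BR","top",(472,362),.012)
p("BL","scene",(22,236),.012);p("BR","scene",(393,363),.012)
p("shaftR","top",(370,296),.067);p("collar","top",(367,301),.045)
p("shaftR","scene",(318,237),.067);p("collar","scene",(317,261),.045)
p("knob","top",(700,367),.075);p("knob","scene",(591,394),.075)
for c in((703,450),(742,437),(757,478),(715,492)):p("hub","top",c,.048)
for c in((568,482),(612,490),(608,528),(553,520)):p("hub","scene",c,.048)
# shaft mask zoom
t=cv2.imread("pics/top0.png");s=cv2.imread("pics/scene0.png")
A=cv2.resize(t[212:246,314:348],(400,400),interpolation=cv2.INTER_CUBIC)
B=cv2.resize(t[234:288,405:459],(400,400),interpolation=cv2.INTER_CUBIC)
C=cv2.resize(s[224:258,298:332],(400,400),interpolation=cv2.INTER_CUBIC)[:200]
f=lambda x:cv2.convertScaleAbs(x,alpha=1.6)
cv2.imwrite("pics/z.png",np.hstack([f(A),f(B)]))
E
```

```text
scene [-0.144  -0.5076  0.8858]
top [ 0.2877 -0.0166  1.1928]
scrL top [0.6703 0.0958]
scrM top [ 0.6946 -0.0228]
scrR top [ 0.7188 -0.1406]
scrL scene [0.6731 0.0934]
scrM scene [ 0.6969 -0.0236]
scrR scene [ 0.7206 -0.1419]
BL top [0.4492 0.0824]
BR top [ 0.5068 -0.2098]
BL scene [0.4494 0.0737]
BR scene [ 0.5096 -0.2142]
shaftR top [ 0.5318 -0.1292]
collar top [ 0.5329 -0.1298]
shaftR scene [ 0.5348 -0.1318]
collar scene [ 0.5328 -0.1338]
knob top [ 0.5117 -0.3483]
knob scene [ 0.5154 -0.3502]
hub top [ 0.4617 -0.3616]
hub top [ 0.4738 -0.3869]
hub top [ 0.4479 -0.3982]
hub top [ 0.435  -0.3711]
hub scene [ 0.4656 -0.3638]
hub scene [ 0.4764 -0.3887]
hub scene [ 0.4495 -0.3987]
hub scene [ 0.4348 -0.3689]
```

View pics/z.png

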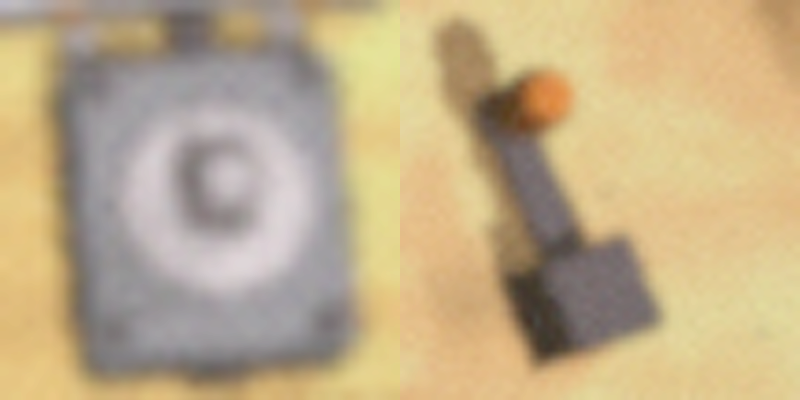

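The left half of the zoom shows the right shaft at about (218,180), nearly aligned with its gearbox. The right half shows the crank with its hub top centred near (600,295) and the knob at (545,98). Now I'll measure the shaft's angle, the jaw's start position and the crank's axis from averaged frames.

```bash
python3 - <<'E'
from h import *
np.set_printoptions(precision=4,suppress=True)
for n in("top","scene"):
    im=np.mean([ctrl.camera(n).astype(float) for _ in range(6)],0); np.save(f"{n}.npy",im)
S=np.array([.5328,-.1307]);th=np.radians(11.5)
# rectify patches onto horizontal planes, axes: clamp frame; 0.25mm/px
def rect(n,c,z,half,yaw,res=.00025):
    N=int(2*half/res);ex=np.array([np.cos(yaw),np.sin(yaw)]);ey=np.array([-ex[1],ex[0]])
    q=[(-1,-1),(1,-1),(1,1),(-1,1)] # (clamp x, clamp y)
    W=[np.r_[c+half*(a*ex+b*ey),z] for a,b in q]
    # image: col = -y, row = -x
    dst=np.float32([((1-b)/2*N,(1-a)/2*N) for a,b in q])
    H=cv2.getPerspectiveTransform(np.float32(proj(n,W)),dst)
    return cv2.warpPerspective(np.load(n+".npy")[:,:,::-1].astype(np.float32),H,(N,N),flags=cv2.INTER_CUBIC)
A=rect("top",S,.064,.022,th);B=rect("scene",S,.064,.022,th)
f=lambda x:np.clip(cv2.resize(x,(390,390))*1.4,0,255).astype(np.uint8)
cv2.imwrite("pics/shaft.png",np.hstack([f(A),f(B)]))
# gradient orientation mod 90 within 12 mm of axis
for nm,I in(("top",A),("scene",B)):
    g=cv2.GaussianBlur(I.mean(2),(0,0),3);gx=cv2.Sobel(g,5,1,0);gy=cv2.Sobel(g,5,0,1)
    N=len(g);yy,xx=np.mgrid[:N,:N];
    for r in(24,32,40):
        m=((xx-N/2)**2+(yy-N/2)**2)<r**2
        a=np.arctan2(gy,gx)[m];w=np.hypot(gx,gy)[m]**2
        v=(w*np.exp(4j*a)).sum();print(nm,r*.25,"img angle(cw+)",np.degrees(np.angle(v))/4,abs(v)/w.sum())
# jaw strip: profile along clamp x at right jaw line, plane z=.045
ex=np.array([np.cos(th),np.sin(th)]);O=S+.09*ex+.074*np.array([-ex[1],ex[0]]);print("O",O)
# crank arm centreline: dark mask in top
J=rect("top",O+.0*ex-.074*np.array([-ex[1],ex[0]]),.04,.1,th,.00033)
cv2.imwrite("pics/jaw.png",np.clip(J*1.4,0,255).astype(np.uint8))
E
```

```text
top 6.0 img angle(cw+) 10.413858 0.23202685
top 8.0 img angle(cw+) 10.188015 0.23448338
top 10.0 img angle(cw+) 8.713161 0.30488098
scene 6.0 img angle(cw+) 22.112873 0.32166365
scene 8.0 img angle(cw+) 11.230742 0.30208486
scene 10.0 img angle(cw+) 11.246578 0.2402429
O [ 0.6062 -0.0402]
```

View pics/shaft.png

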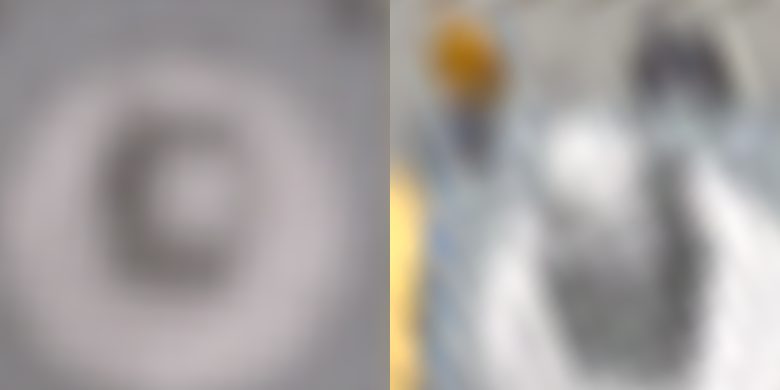

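View pics/jaw.png

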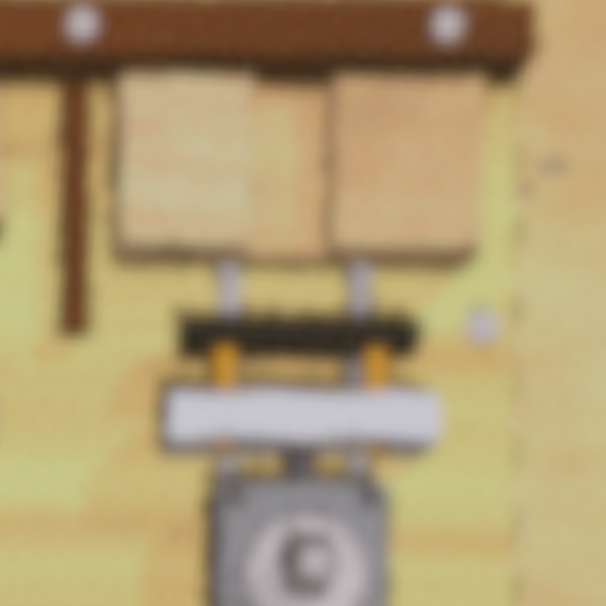

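The rectified shaft view shows its silhouette close to square with the gearbox. The jaw view shows the pad face at row 318, so the pad is about 5 mm behind clamp x=0. I'll fit the shaft's base edges for its angle, then move.

```bash
cat >> h.py <<'E'
def rect(n,c,z,half,yaw,res=.00025,im=None):
    N=int(2*half/res);ex=np.array([np.cos(yaw),np.sin(yaw)]);ey=np.array([-ex[1],ex[0]])
    q=[(-1,-1),(1,-1),(1,1),(-1,1)]
    W=[np.r_[c+half*(a*ex+b*ey),z] for a,b in q]
    dst=np.float32([((1-b)/2*N,(1-a)/2*N) for a,b in q])
    H=cv2.getPerspectiveTransform(np.float32(proj(n,W)),dst)
    im=np.load(n+".npy") if im is None else im
    return cv2.warpPerspective(im[:,:,::-1].astype(np.float32),H,(N,N),flags=cv2.INTER_CUBIC)
E
python3 - <<'E'
from h import *
S=np.array([.5328,-.1307]);th=np.radians(11.5)
for n in("top","scene"):
    g=cv2.GaussianBlur(rect(n,S,.045,.022,th).mean(2),(0,0),2);N=len(g);c=N//2
    gy=cv2.Sobel(g,5,0,1);gx=cv2.Sobel(g,5,1,0)
    cols=np.arange(c-18,c+19,2);r=[c+8+np.argmax(gy[c+8:c+48,x]) for x in cols]
    p=np.polyfit(cols,r,1,w=None);print(n,"bottom edge row@c",(np.polyval(p,c)-c)/4,"mm; ccw deg",-np.degrees(np.arctan(p[0])),[int(v-c) for v in r])
    rows=np.arange(c-14,c+19,2);k=[c-48+np.argmin(gx[y,c-48:c-8]) for y in rows]
    p=np.polyfit(rows,k,1);print(n,"left edge",(np.polyval(p,c)-c)/4,"ccw deg",np.degrees(np.arctan(p[0])),[int(v-c) for v in k])
    k=[c+8+np.argmax(gx[y,c+8:c+48]) for y in rows]
    p=np.polyfit(rows,k,1);print(n,"right edge",(np.polyval(p,c)-c)/4,"ccw deg",np.degrees(np.arctan(p[0])),[int(v-c) for v in k])
# crank: arm mask centreline and hub in top, at z .031 / .048
C=np.array([.4556,-.3797])
for n in("top","scene"):
    I=rect(n,C,.075,.12,0,.0005); hsv=cv2.cvtColor(np.clip(I,0,255).astype(np.uint8),cv2.COLOR_BGR2HSV)
    m=((hsv[...,0]<14)&(hsv[...,1]>150)).astype(np.uint8)
    k,_,st,ce=cv2.connectedComponentsWithStats(m)
    for i in range(1,k):
        if st[i,4]>60: print(n,"orange",C+np.array([(240-ce[i][1])*.0005,(240-ce[i][0])*.0005]),st[i,4])
E
```

```text
top bottom edge row@c 7.473684210526322 mm; ccw deg -11.358250711438547 [26, 26, 26, 26, 26, 27, 27, 27, 27, 35, 35, 36, 36, 36, 36, 29, 29, 29, 29]
top left edge -8.072303921568627 ccw deg 13.107383433687488 [-36, -36, -37, -37, -37, -29, -29, -30, -30, -30, -30, -30, -30, -30, -30, -30, -30]
top right edge 9.53308823529412 ccw deg -28.225333546060778 [44, 43, 43, 42, 41, 40, 40, 39, 39, 39, 39, 38, 29, 29, 29, 28, 28]
scene bottom edge row@c 5.0921052631579045 mm; ccw deg -18.9310688620587 [16, 15, 15, 14, 13, 20, 21, 21, 21, 21, 21, 20, 20, 20, 20, 28, 28, 27, 26]
scene left edge -8.295955882352938 ccw deg 15.023153251759583 [-39, -37, -36, -35, -34, -34, -33, -32, -32, -32, -31, -31, -30, -30, -30, -30, -29]
scene right edge 8.00919117647059 ccw deg -6.085751119517601 [34, 34, 34, 33, 32, 31, 31, 31, 32, 32, 32, 32, 31, 31, 31, 31, 29]
top orange [ 0.51161408 -0.34284789] 71
top orange [ 0.50473125 -0.3464    ] 80
scene orange [ 0.50000634 -0.35365905] 1404
```

Call:
{"name": "jog_arm", "arguments": {
  "motion": [
    [0,0,0,0,0,0.149,1],
    [0,0,0,0,0,0.149,1],
    [0,0,0,0,0,0.149,1],
    [0,0,0,0,0,0.149,1],
    [0,0,0,0,0,0.149,1]
  ]
}}

```text
time_s: 1.2
ee_pos: [0.2206, 0.5038, 0.1804]
eef_rot: [-3.142, 0.0, 1.978]
force: [-0.2, 0.1, -0.1]
grip_width: 0.0944
grip_force: 0.0
```

Call:
{"name": "jog_arm", "arguments": {
  "motion": [
    [0,0,0,0,0,0.149,1],
    [0,0,0,0,0,0.149,1],
    [0,0,0,0,0,0.149,1],
    [0,0,0,0,0,0.149,1],
    [0,0,0,0,0,0.149,1]
  ]
}}

```text
time_s: 1.7
ee_pos: [0.2206, 0.5038, 0.1804]
eef_rot: [-3.142, -0.0, 1.233]
force: [-0.1, 0.2, -0.8]
grip_width: 0.0941
grip_force: 0.0
```

Call:
{"name": "jog_arm", "arguments": {
  "motion": [
    [0,0,0,0,0,0.149,1],
    [0,0,0,0,0,0.149,1],
    [0,0,0,0,0,0.149,1],
    [0,0,0,0,0,0.149,1],
    [0,0,0,0,0,0.149,1]
  ]
}}

```text
time_s: 2.2
ee_pos: [0.2207, 0.5038, 0.1803]
eef_rot: [3.142, -0.0, 0.488]
force: [-0.6, -0.3, -1.3]
grip_width: 0.094
grip_force: 0.0
```

Call:
{"name": "jog_arm", "arguments": {
  "motion": [
    [-0.01,0.044,0,0,0,0,1],
    [-0.01,0.044,0,0,0,0,1],
    [-0.01,0.044,0,0,0,0,1],
    [-0.01,0.044,0,0,0,0,1],
    [-0.01,0.044,0,0,0,0,1]
  ]
}}

```text
time_s: 2.7
ee_pos: [0.2809, 0.2847, 0.1804]
eef_rot: [-3.142, -0.0, 0.494]
force: [0.9, 0.2, -0.6]
grip_width: 0.0938
grip_force: 0.0
```

Call:
{"name": "jog_arm", "arguments": {
  "motion": [
    [-0.01,0.044,0,0,0,0,1],
    [-0.01,0.044,0,0,0,0,1],
    [-0.01,0.044,0,0,0,0,1],
    [-0.01,0.044,0,0,0,0,1],
    [-0.01,0.044,0,0,0,0,1]
  ]
}}

```text
time_s: 3.2
ee_pos: [0.3412, 0.0672, 0.1807]
eef_rot: [3.141, -0.001, 0.494]
force: [1.8, 0.0, 0.8]
grip_width: 0.0944
grip_force: 0.0
```

Call:
{"name": "jog_arm", "arguments": {
  "motion": [
    [-0.01,0.044,0,0,0,0,1],
    [-0.01,0.044,0,0,0,0,1],
    [-0.01,0.044,0,0,0,0,1],
    [-0.01,0.044,0,0,0,0,1],
    [-0.01,0.044,0,0,0,0,1]
  ]
}}

```text
time_s: 3.7
ee_pos: [0.4015, -0.1506, 0.1806]
eef_rot: [3.141, -0.0, 0.493]
force: [0.9, 1.4, 0.9]
grip_width: 0.0945
grip_force: 0.0
```

Call:
{"name": "jog_arm", "arguments": {
  "motion": [
    [-0.01,0.044,0,0,0,0,1],
    [-0.01,0.044,0,0,0,0,1],
    [-0.01,0.044,0,0,0,0,1],
    [-0.01,0.044,0,0,0,0,1],
    [0,0,0,0,0,0,1]
  ]
}}

```text
time_s: 4.2
ee_pos: [0.4496, -0.3262, 0.1791]
eef_rot: [-3.141, 0.001, 0.491]
force: [0.2, 0.8, -1.2]
grip_width: 0.094
grip_force: 0.0
```

Call:
{"name": "jog_arm", "arguments": {
  "motion": [
    [-0.02,0.05,0,0,0,0.02,1],
    [0,0,0.05,0,0,0,1],
    [0,0,0.05,0,0,0,1],
    [0,0,0.04,0,0,0,1],
    [0,0,0.02,0,0,0,1]
  ]
}}

```text
time_s: 4.7
ee_pos: [0.4539, -0.3704, 0.0168]
eef_rot: [-3.137, 0.002, 0.474]
force: [0.6, -0.6, 0.3]
grip_width: 0.0941
grip_force: 0.0
```

Call:
{"name": "jog_arm", "arguments": {
  "motion": [
    [0,0,0,0,0,0,-0.3],
    [0,0,0,0,0,0,-1],
    [0,0,0,0,0,0,-1],
    [0,0,0,0,0,0,-1],
    [0,0,0,0,0,0,-1]
  ],
  "squeeze": 25
}}

```text
time_s: 5.2
ee_pos: [0.4556, -0.3724, 0.0214]
eef_rot: [3.14, -0.001, 0.474]
force: [-0.1, -0.1, 0.3]
grip_width: 0.0577
grip_force: 0.0
```

Call:
{"name": "jog_arm", "arguments": {
  "motion": [
    [-0.003,0.006,0.002,0,0,0,-1],
    [0,0,0,0,0,0,-1],
    [0,0,0,0,0,0,-1],
    [0,0,0,0,0,0,-1],
    [0,0,0,0,0,0,-1]
  ]
}}

```text
time_s: 5.7
ee_pos: [0.4553, -0.3788, 0.0184]
eef_rot: [3.141, 0.0, 0.474]
force: [-0.2, -1.5, -1.0]
grip_width: 0.0313
grip_force: 25.0
```

Call:
{"name": "jog_arm", "arguments": {
  "motion": [
    [0,0,-0.02,0,0,0,-1],
    [0,0,-0.035,0,0,0,-1],
    [0,0,-0.035,0,0,0,-1],
    [0,0,0,0,0,0,-1],
    [0,0,0,0,0,0,-1]
  ],
  "squeeze": 40
}}

```text
time_s: 6.2
ee_pos: [0.4552, -0.3786, 0.1082]
eef_rot: [3.142, -0.0, 0.474]
force: [0.4, 0.6, -3.4]
grip_width: 0.0311
grip_force: 39.9
```

```bash
cat > knob.py <<'E'
from h import *
import sys
np.set_printoptions(precision=4,suppress=True)
# orange knob: centroid of mask in both views, triangulated (mid knob)
pts={}
for n in("top","scene"):
    im=ctrl.camera(n); cv2.imwrite(f"pics/{n}_{sys.argv[1]}.png",im[:,:,::-1])
    hsv=cv2.cvtColor(im,cv2.COLOR_RGB2HSV)
    m=((hsv[...,0]<15)&(hsv[...,1]>140)&(hsv[...,2]>70)).astype(np.uint8)
    c=proj(n,[[float(v) for v in sys.argv[2:5]]])[0]
    k,l,st,ce=cv2.connectedComponentsWithStats(m)
    for i in range(1,k):
        if st[i,4]>8 and np.hypot(*(ce[i]-c))<30: print(n,ce[i],"exp",c,st[i].tolist())
E
python3 knob.py lift .513 -.349 .15
```

```text
top [435.9706 240.2941] exp [434.8962 240.7248] [433, 238, 7, 7, 34]
```

```bash
python3 - <<'E'
from h import *
k=ray("top",(435.97,240.29),.163);print(k)
o=np.array([.4552,-.3786]);d=k-o;print(d,np.hypot(*d),np.degrees(np.arctan2(d[1],d[0])))
t=cv2.imread("pics/top_lift.png")[200:310,370:480];s=cv2.imread("pics/scene_lift.png")[200:340,320:460]
cv2.imwrite("pics/lift.png",np.hstack([cv2.resize(x,(400,400),interpolation=cv2.INTER_CUBIC) for x in(t,s)]))
E
```

```text
[ 0.51146824 -0.34713375]
[0.05626824 0.03146625] 0.0644689015916893 29.214734574505627
```

View pics/lift.png

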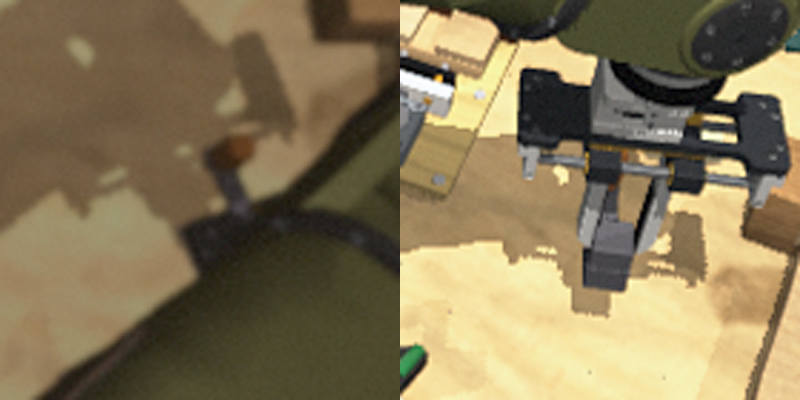

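The picture shows the hub held square between the fingers, with the knob about 64 mm along the tool's x, so the crank is centred. Next I'll carry it to the right shaft.

Call:
{"name": "jog_arm", "arguments": {
  "motion": [
    [0.03,-0.031,0,0,0,0,-1],
    [0.03,-0.031,0,0,0,0,-1],
    [0.03,-0.031,0,0,0,0,-1],
    [0.03,-0.031,0,0,0,0,-1],
    [0.03,-0.031,0,0,0,0,-1]
  ]
}}

```text
time_s: 6.8
ee_pos: [0.5176, -0.1705, 0.1069]
eef_rot: [-3.14, 0.002, 0.474]
force: [0.1, 0.5, -1.6]
grip_width: 0.0309
grip_force: 39.9
```

Call:
{"name": "jog_arm", "arguments": {
  "motion": [
    [0.03,-0.03,0,0,0,0,-1],
    [0,0,0,0,0,0.11,-1],
    [0,0,0,0,0,0.11,-1],
    [0,0,0,0,0,0,-1],
    [0,0,0,0,0,0,-1]
  ]
}}

```text
time_s: 7.3
ee_pos: [0.5306, -0.132, 0.1074]
eef_rot: [-3.141, 0.001, 0.257]
force: [0.1, 0.1, -2.6]
grip_width: 0.0313
grip_force: 39.9
```

Call:
{"name": "jog_arm", "arguments": {
  "motion": [
    [0.0025,-0.001,0,0,0,0,-1],
    [0,0,0.015,0,0,0,-1],
    [0,0,0.005,0,0,0,-1],
    [0,0,0.005,0,0,0,-1],
    [0,0,0,0,0,0,-1]
  ]
}}

```text
time_s: 7.8
ee_pos: [0.533, -0.1304, 0.0828]
eef_rot: [-3.141, 0.001, 0.254]
force: [-0.1, 0.1, -2.8]
grip_width: 0.0309
grip_force: 39.9
```

Call:
{"name": "jog_arm", "arguments": {
  "motion": [
    [0,0,0.003,0,0,0,-1],
    [0,0,0.003,0,0,0,-1],
    [0,0,0,0,0,0,-1]
  ]
}}

```text
time_s: 8.1
ee_pos: [0.5331, -0.1306, 0.0771]
eef_rot: [3.141, 0.0, 0.254]
force: [-0.4, -1.8, -3.4]
grip_width: 0.0312
grip_force: 40.0
```

Call:
{"name": "jog_arm", "arguments": {
  "motion": [
    [0,0,0.004,0,0,0,-1],
    [0,0,0.004,0,0,0,-1],
    [0,0,0.003,0,0,0,-1],
    [0,0,0.002,0,0,0,-1],
    [0,0,0,0,0,0,-1]
  ]
}}

```text
time_s: 8.6
ee_pos: [0.5334, -0.1308, 0.0646]
eef_rot: [3.141, -0.0, 0.254]
force: [-2.6, -2.2, 2.3]
grip_width: 0.0313
grip_force: 40.0
```

Call:
{"name": "jog_arm", "arguments": {
  "motion": [
    [0,0,0,0,0,0,0.3],
    [0,0,0,0,0,0,0.3],
    [0,0,0,0,0,0,0.3],
    [0,0,0,0,0,0,0.3]
  ]
}}

```text
time_s: 9.0
ee_pos: [0.5333, -0.1303, 0.0643]
eef_rot: [-3.141, -0.0, 0.254]
force: [0.5, 0.8, 0.2]
grip_width: 0.0593
grip_force: 0.0
```

Call:
{"name": "jog_arm", "arguments": {
  "motion": [
    [0,0,-0.04,0,0,0,0.3],
    [0,0,-0.04,0,0,0,0.3],
    [0.032,0,0,0,0,0,0.3],
    [0.032,0,0,0,0,0,0.3],
    [0,0,0,0,0,0,0.3]
  ]
}}

```text
time_s: 9.5
ee_pos: [0.5972, -0.1134, 0.1439]
eef_rot: [-3.141, -0.0, 0.255]
force: [-0.3, -0.9, -0.5]
grip_width: 0.0611
grip_force: 0.0
```

```bash
python3 knob.py fit .5953 -.1147 .101; python3 - <<'E'
from h import *
t=cv2.imread("pics/top_fit.png")[150:260,280:390];s=cv2.imread("pics/scene_fit.png")[180:290,270:380]
cv2.imwrite("pics/fit.png",np.hstack([cv2.resize(x,(400,400),interpolation=cv2.INTER_CUBIC) for x in(t,s)]))
E
```

```text
scene [325.6667 209.1429] exp [323.2666 208.7172] [322, 203, 8, 14, 84]
```

View pics/fit.png

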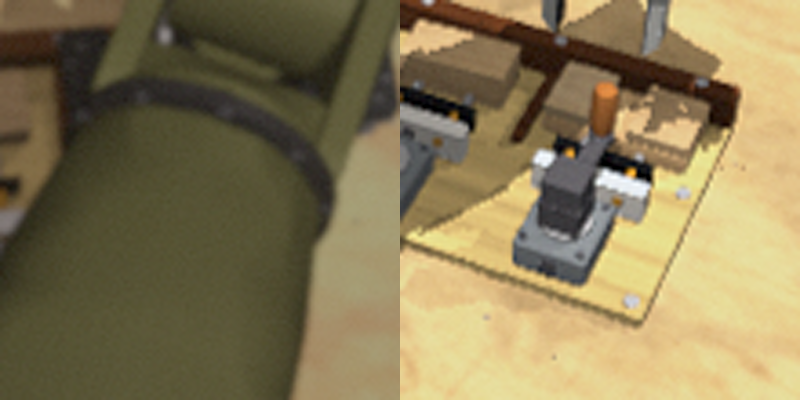

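The scene half shows the crank sitting low on the right collar, with its knob upright at about (603,108). I'll grip the knob next.

Call:
{"name": "jog_arm", "arguments": {
  "motion": [
    [-0.001,0,0.03,0,0,0,0.3],
    [0,0,0.031,0,0,0,0.3],
    [0,0,0,0,0,0,-1],
    [0,0,0,0,0,0,-1],
    [0,0,0,0,0,0,-1]
  ],
  "squeeze": 15
}}

```text
time_s: 10.1
ee_pos: [0.5948, -0.115, 0.0854]
eef_rot: [3.14, -0.002, 0.254]
force: [-0.1, -0.6, 0.2]
grip_width: 0.0406
grip_force: 0.0
```

Call:
{"name": "jog_arm", "arguments": {
  "motion": [
    [0,0,0,0,0,0,-1],
    [0,0,0,0,0,0,-1],
    [0,0,0,0,0,0,-1]
  ]
}}

```text
time_s: 10.4
ee_pos: [0.5947, -0.115, 0.0843]
eef_rot: [3.14, -0.001, 0.254]
force: [0.9, -2.5, 3.8]
grip_width: 0.0196
grip_force: 15.0
```

Call:
{"name": "jog_arm", "arguments": {
  "motion": [
    [-0.0039,0.0219,-0.001,0,0,0,-1],
    [-0.0111,0.0193,0,0,0,0,-1],
    [-0.017,0.0143,0,0,0,0,-1],
    [-0.0209,0.0076,0,0,0,0,-1]
  ],
  "squeeze": 20
}}

```text
time_s: 10.8
ee_pos: [0.5593, -0.19, 0.0849]
eef_rot: [3.141, -0.002, 0.254]
force: [1.1, 3.7, -0.5]
grip_width: 0.0195
grip_force: 20.0
```

Call:
{"name": "jog_arm", "arguments": {
  "motion": [
    [-0.0222,0,0,0,0,0,-1],
    [-0.0209,-0.0076,0,0,0,0,-1],
    [-0.017,-0.0143,0,0,0,0,-1],
    [-0.0111,-0.0193,0,0,0,0,-1],
    [-0.0039,-0.0219,0,0,0,0,-1]
  ]
}}

```text
time_s: 11.3
ee_pos: [0.4696, -0.147, 0.0849]
eef_rot: [3.14, -0.001, 0.253]
force: [7.0, -1.1, -5.0]
grip_width: 0.0197
grip_force: 20.0
```

Call:
{"name": "jog_arm", "arguments": {
  "motion": [
    [0.0039,-0.0219,0,0,0,0,-1],
    [0.0111,-0.0193,0,0,0,0,-1],
    [0.017,-0.0143,0,0,0,0,-1],
    [0.0209,-0.0076,0,0,0,0,-1],
    [0.0222,0,0,0,0,0,-1]
  ]
}}

```text
time_s: 11.8
ee_pos: [0.5272, -0.0663, 0.0842]
eef_rot: [3.141, 0.001, 0.255]
force: [-2.0, -10.8, -8.9]
grip_width: 0.0194
grip_force: 19.9
```

Call:
{"name": "jog_arm", "arguments": {
  "motion": [
    [0.0209,0.0076,0,0,0,0,-1],
    [0.017,0.0143,0,0,0,0,-1],
    [0.0111,0.0193,0,0,0,0,-1],
    [0.0039,0.0219,0,0,0,0,-1]
  ]
}}

```text
time_s: 12.2
ee_pos: [0.595, -0.1142, 0.0841]
eef_rot: [-3.141, 0.0, 0.255]
force: [-3.2, 1.5, -2.0]
grip_width: 0.0193
grip_force: 19.9
```

Call:
{"name": "jog_arm", "arguments": {
  "motion": [
    [-0.0039,0.0219,0,0,0,0,-1],
    [-0.0111,0.0193,0,0,0,0,-1],
    [-0.017,0.0143,0,0,0,0,-1],
    [-0.0209,0.0076,0,0,0,0,-1],
    [-0.0222,0,0,0,0,0,-1]
  ]
}}

```text
time_s: 12.7
ee_pos: [0.5377, -0.196, 0.0852]
eef_rot: [3.14, -0.002, 0.253]
force: [2.5, 1.7, 0.1]
grip_width: 0.0194
grip_force: 20.0
```

Call:
{"name": "jog_arm", "arguments": {
  "motion": [
    [-0.0209,-0.0076,0,0,0,0,-1],
    [-0.017,-0.0143,0,0,0,0,-1],
    [-0.0111,-0.0193,0,0,0,0,-1],
    [-0.0039,-0.0219,0,0,0,0,-1]
  ]
}}

```text
time_s: 13.1
ee_pos: [0.4694, -0.1472, 0.085]
eef_rot: [3.14, -0.0, 0.253]
force: [3.6, -1.5, -2.8]
grip_width: 0.019
grip_force: 20.0
```

Call:
{"name": "jog_arm", "arguments": {
  "motion": [
    [0.0039,-0.0219,0,0,0,0,-1],
    [0.0111,-0.0193,0,0,0,0,-1],
    [0.017,-0.0143,0,0,0,0,-1],
    [0.0209,-0.0076,0,0,0,0,-1],
    [0,0,0,0,0,0,-1]
  ]
}}

```text
time_s: 13.6
ee_pos: [0.5069, -0.0716, 0.0842]
eef_rot: [3.141, -0.0, 0.255]
force: [0.3, -1.1, -1.1]
grip_width: 0.0194
grip_force: 19.9
```

```bash
python3 - <<'E'
from h import *
np.save("scene1.npy",np.mean([ctrl.camera("scene").astype(float) for _ in range(3)],0))
S=np.array([.5330,-.1306]);th=np.radians(11.5);ex=np.array([np.cos(th),np.sin(th)]);ey=np.array([-ex[1],ex[0]])
c=S+.08*ex
a=rect("scene",c,.044,.08,th,.0004);b=rect("scene",c,.044,.08,th,.0004,np.load("scene1.npy"))
np.save("ra.npy",a)
cv2.imwrite("pics/w1.png",np.clip(np.hstack([a,b]),0,255).astype(np.uint8))
E
```

```text
(no output)
```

View pics/w1.png

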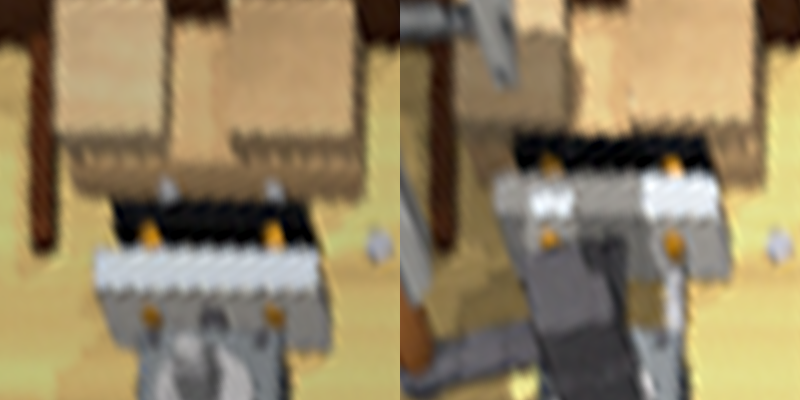

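The left panel is before and the right is after 620°. The jaw edge moved from row 250 to 172 (31 mm, as expected). The pad edge moved from 203 to 135 (27 mm), so the pad is pressed in about 4 mm and the board is at the fence. I'll refine this numerically.

```bash
cat > gap.py <<'E'
from h import *
def edges(im,cols):
    S=np.array([.5330,-.1306]);th=np.radians(11.5);ex=np.array([np.cos(th),np.sin(th)])
    I=rect("scene",S+.08*ex,.044,.08,th,.0004,im).mean(2);out=[]
    for c in cols:
        p=cv2.GaussianBlur(I[:,c-3:c+4].mean(1).reshape(-1,1),(0,0),2).ravel()
        g=np.diff(p);j=120+np.argmax(g[120:275]);k=j-70+np.argmin(g[j-70:j-15]);out.append((j,k,(j-k)*.4))
    return out
if __name__=="__main__":
    cols=[252,258,287,291,295,299]
    for n in("scene.npy","scene1.npy"): print(n,edges(np.load(n),cols))
E
python3 gap.py
```

```text
scene.npy [(np.int64(245), np.int64(201), np.float64(17.6)), (np.int64(246), np.int64(201), np.float64(18.0)), (np.int64(245), np.int64(200), np.float64(18.0)), (np.int64(246), np.int64(197), np.float64(19.6)), (np.int64(246), np.int64(198), np.float64(19.200000000000003)), (np.int64(245), np.int64(202), np.float64(17.2))]
scene1.npy [(np.int64(170), np.int64(128), np.float64(16.8)), (np.int64(169), np.int64(125), np.float64(17.6)), (np.int64(172), np.int64(134), np.float64(15.200000000000001)), (np.int64(172), np.int64(134), np.float64(15.200000000000001)), (np.int64(171), np.int64(132), np.float64(15.600000000000001)), (np.int64(170), np.int64(127), np.float64(17.2))]
```

Call:
{"name": "jog_arm", "arguments": {
  "motion": [
    [0.0222,0,0,0,0,0,-1],
    [0.0209,0.0076,0,0,0,0,-1],
    [0.017,0.0143,0,0,0,0,-1],
    [0,0,0,0,0,0,-1],
    [0,0,0,0,0,0,0]
  ]
}}

```text
time_s: 14.25
ee_pos: [0.5687, -0.0786, 0.0843]
eef_rot: [-3.141, 0.0, 0.253]
force: [-0.1, 0.7, 0.8]
grip_width: 0.024
grip_force: 0.0
```

Call:
{"name": "jog_arm", "arguments": {
  "motion": [
    [0,0,0,0,0,0,0],
    [0,0,0,0,0,0,0],
    [0,0,-0.03,0,0,0,0],
    [0,0,-0.04,0,0,0,0],
    [0,0,-0.02,0,0,0,0]
  ]
}}

```text
time_s: 14.75
ee_pos: [0.5697, -0.0785, 0.1778]
eef_rot: [3.14, -0.003, 0.254]
force: [-0.1, -0.3, -0.9]
grip_width: 0.047
grip_force: 0.0
```

Call:
{"name": "jog_arm", "arguments": {
  "motion": [
    [0,0.045,0,0,0,0,0],
    [0,0.045,0,0,0,0,0],
    [0,0.045,0,0,0,0,0],
    [0,0.045,0,0,0,0,0],
    [0,0.045,0,0,0,0,0]
  ]
}}

```text
time_s: 15.25
ee_pos: [0.6257, -0.2979, 0.1746]
eef_rot: [3.141, -0.0, 0.254]
force: [0.5, 0.2, 0.5]
grip_width: 0.0472
grip_force: 0.0
```

```bash
python3 - <<'E'
from h import *
im={n:np.mean([ctrl.camera(n).astype(float) for _ in range(6)],0) for n in("top","scene")}
for n in im: np.save(n+"2.npy",im[n])
S=np.array([.5330,-.1306]);th=np.radians(11.5);ex=np.array([np.cos(th),np.sin(th)])
np.set_printoptions(linewidth=200)
# profiles along clamp x, plane z .044, 1 mm steps, several y offsets; print brightness
for n in("top","scene"):
  for lab,I0 in(("before",np.load(n+".npy")),("after",im[n])):
    I=rect(n,S+.08*ex,.044,.08,th,.0005,I0).mean(2)
    for yo in(-26,26):   # mm, clamp y
        c=160-2*yo; p=I[:,c-5:c+6].mean(1)
        print(n,lab,yo,"x from",-9,[int(v) for v in p[160-2*45+0:160+2*35:2]] )
E
```

```text
top before -26 x from -9 [119, 120, 120, 121, 121, 121, 121, 121, 120, 120, 120, 120, 120, 120, 118, 116, 111, 104, 98, 89, 81, 77, 76, 79, 85, 92, 100, 108, 112, 115, 117, 118, 117, 117, 114, 111, 108, 101, 93, 85, 73, 64, 54, 45, 40, 36, 35, 37, 41, 45, 52, 59, 65, 73, 79, 84, 88, 89, 90, 90, 91, 93, 96, 104, 111, 120, 128, 133, 139, 141, 142, 143, 144, 144, 144, 144, 143, 141, 136, 129]
top before 26 x from -9 [128, 128, 128, 128, 128, 127, 127, 126, 125, 125, 124, 124, 124, 122, 120, 115, 108, 101, 93, 86, 82, 81, 85, 91, 96, 101, 106, 109, 112, 115, 116, 118, 119, 120, 119, 118, 114, 109, 103, 91, 80, 68, 55, 47, 39, 36, 36, 39, 44, 52, 60, 67, 75, 79, 83, 87, 88, 89, 89, 89, 89, 90, 93, 98, 105, 114, 121, 130, 136, 139, 142, 143, 143, 144, 143, 142, 140, 136, 130, 125]
top after -26 x from -9 [95, 95, 95, 94, 94, 94, 93, 93, 92, 89, 87, 80, 74, 66, 55, 48, 40, 34, 31, 30, 30, 33, 37, 40, 46, 51, 55, 62, 67, 75, 83, 90, 100, 107, 114, 120, 122, 125, 126, 127, 127, 128, 127, 127, 126, 121, 116, 108, 97, 89, 79, 73, 69, 66, 67, 67, 67, 68, 70, 72, 76, 78, 81, 84, 86, 88, 91, 92, 9
[... 1279 characters left out ...]
, 114, 109, 102, 93, 85, 77, 68, 55, 40, 27, 18, 12, 10, 9, 10, 15, 24, 37, 54, 74, 98, 120, 138, 152, 164, 173, 175, 173, 170, 168, 169, 170, 170, 168, 163, 156, 147, 136, 125, 117, 112, 108, 106, 104, 103, 100, 98, 95, 93, 90, 88, 85, 84, 83, 83, 86, 91, 98, 103, 107, 108, 107, 105, 103, 100, 98, 97, 98, 101]
scene after 26 x from -9 [135, 134, 132, 132, 132, 132, 132, 131, 131, 130, 128, 123, 115, 107, 99, 88, 75, 61, 46, 31, 18, 9, 7, 8, 11, 13, 14, 17, 27, 42, 62, 81, 101, 122, 141, 155, 163, 168, 170, 170, 170, 170, 170, 169, 167, 164, 156, 146, 134, 123, 114, 109, 107, 109, 111, 111, 111, 111, 111, 109, 108, 106, 103, 99, 93, 87, 81, 75, 70, 67, 65, 65, 64, 64, 63, 63, 64, 64, 65, 66]
```

The pad is now pressed in about 7 mm, so another 20° should put it near 8 mm. I'll re-grip the knob for that, then press the hub down to make sure the crank is seated.

Call:
{"name": "jog_arm", "arguments": {
  "motion": [
    [0,-0.045,0,0,0,0,0],
    [0,-0.045,0,0,0,0,0],
    [0,-0.045,0,0,0,0,0],
    [0,-0.045,0,0,0,0,0],
    [0,-0.045,0,0,0,0,0]
  ]
}}

```text
time_s: 16.35
ee_pos: [0.5686, -0.0767, 0.1746]
eef_rot: [3.141, -0.0, 0.254]
force: [0.1, 1.3, 0.9]
grip_width: 0.047
grip_force: 0.0
```

Call:
{"name": "jog_arm", "arguments": {
  "motion": [
    [0,0,0,0,0,0,0],
    [0,0,0,0,0,0,0]
  ]
}}

```text
time_s: 16.55
ee_pos: [0.5694, -0.0778, 0.1749]
eef_rot: [3.141, -0.001, 0.256]
force: [0.2, -1.2, 0.6]
grip_width: 0.047
grip_force: 0.0
```

Call:
{"name": "jog_arm", "arguments": {
  "motion": [
    [0,0.001,0.045,0,0,0,0],
    [0,0,0.044,0,0,0,0],
    [0,0,0,0,0,0,-1],
    [0,0,0,0,0,0,-1],
    [0,0,0,0,0,0,-1]
  ]
}}

```text
time_s: 17.05
ee_pos: [0.5709, -0.0802, 0.0878]
eef_rot: [3.14, -0.003, 0.253]
force: [-0.1, 0.4, 0.5]
grip_width: 0.0266
grip_force: 0.0
```

Call:
{"name": "jog_arm", "arguments": {
  "motion": [
    [0,0,0,0,0,0,-1],
    [0.0055,0.0095,0,0,0,0,-1],
    [0.0055,0.0095,0,0,0,0,-1],
    [0,0,0,0,0,0,-1]
  ]
}}

```text
time_s: 17.45
ee_pos: [0.5867, -0.0956, 0.0871]
eef_rot: [3.14, -0.003, 0.253]
force: [3.4, 3.5, 7.9]
grip_width: 0.0194
grip_force: 20.0
```

Call:
{"name": "jog_arm", "arguments": {
  "motion": [
    [0,0,0,0,0,0,0],
    [0,0,0,0,0,0,0],
    [0,0,0,0,0,0,0],
    [0,0,-0.03,0,0,0,0],
    [0,0,-0.025,0,0,0,0]
  ]
}}

```text
time_s: 17.95
ee_pos: [0.5847, -0.0951, 0.141]
eef_rot: [-3.141, 0.001, 0.254]
force: [-0.1, 0.0, 0.0]
grip_width: 0.0465
grip_force: 0.0
```

Call:
{"name": "jog_arm", "arguments": {
  "motion": [
    [-0.03,0.01,0,0,0,0,-1],
    [-0.03,0.01,0,0,0,0,-1],
    [0,0,0,0,0,0,-1],
    [0,0,0,0,0,0,-1],
    [0,0,0,0,0,0,-1]
  ]
}}

```text
time_s: 18.45
ee_pos: [0.5325, -0.1292, 0.1403]
eef_rot: [3.142, -0.0, 0.254]
force: [0.7, -0.5, -0.9]
grip_width: 0.0103
grip_force: 0.0
```

Call:
{"name": "jog_arm", "arguments": {
  "motion": [
    [0,0,0.02,0,0,0,-1],
    [0,0,0.012,0,0,0,-1],
    [0,0,0.008,0,0,0,-1],
    [0,0,0,0,0,0,-1]
  ]
}}

```text
time_s: 18.85
ee_pos: [0.5316, -0.1292, 0.0992]
eef_rot: [-3.141, 0.002, 0.254]
force: [0.8, -0.6, 0.9]
grip_width: 0.0004
grip_force: 0.0
```

Call:
{"name": "jog_arm", "arguments": {
  "motion": [
    [0,0,0.003,0,0,0,-1],
    [0,0,0.002,0,0,0,-1],
    [0,0,0.001,0,0,0,-1],
    [0,0,0,0,0,0,-1]
  ]
}}

```text
time_s: 19.25
ee_pos: [0.532, -0.1296, 0.0945]
eef_rot: [3.141, -0.0, 0.254]
force: [-0.6, 0.8, 0.3]
grip_width: 0.0003
grip_force: 0.0
```

Call:
{"name": "jog_arm", "arguments": {
  "motion": [
    [0,0,0.001,0,0,0,-1],
    [0,0,0.001,0,0,0,-1],
    [0,0,0,0,0,0,-1]
  ]
}}

```text
time_s: 19.55
ee_pos: [0.5319, -0.1295, 0.0923]
eef_rot: [-3.142, 0.0, 0.254]
force: [-0.5, 0.4, -0.5]
grip_width: 0.0007
grip_force: 0.0
```

The fingers reach the nominal hub-top height (93 mm) without contact, so the crank is fully down. I'll back off and check the pad.

Call:
{"name": "jog_arm", "arguments": {
  "motion": [
    [0,0,-0.04,0,0,0,-1],
    [0,0,-0.045,0,0,0,-1],
    [0,0.045,0,0,0,0,-1],
    [0,0.045,0,0,0,0,-1],
    [0,0.045,0,0,0,0,-1]
  ]
}}

```text
time_s: 20.05
ee_pos: [0.5662, -0.2617, 0.1779]
eef_rot: [3.141, -0.001, 0.254]
force: [1.1, 1.3, -0.3]
grip_width: 0.0006
grip_force: 0.0
```

Call:
{"name": "jog_arm", "arguments": {
  "motion": [
    [0,0.045,0,0,0,0,-1],
    [0,0.045,0,0,0,0,-1],
    [0,0,0,0,0,0,-1]
  ]
}}

```text
time_s: 20.35
ee_pos: [0.5879, -0.3518, 0.1755]
eef_rot: [-3.141, 0.001, 0.25]
force: [0.4, 1.1, -1.1]
grip_width: 0.0003
grip_force: 0.0
```

```bash
python3 - <<'E'
from h import *
S=np.array([.5330,-.1306]);th=np.radians(11.5);ex=np.array([np.cos(th),np.sin(th)])
for n in("top","scene"):
  im=np.mean([ctrl.camera(n).astype(float) for _ in range(6)],0)
  I=rect(n,S+.08*ex,.044,.08,th,.0005,im).mean(2)
  for yo in(-26,26):
    c=160-2*yo; p=I[:,c-5:c+6].mean(1);print(n,yo,[int(v) for v in p[70+20:70+90:2]])
E
```

```text
top -26 [85, 79, 73, 65, 55, 48, 41, 36, 33, 32, 32, 35, 38, 42, 47, 51, 56, 66, 73, 84, 94, 102, 112, 117, 120, 124, 124, 125, 125, 124, 124, 124, 123, 122, 120]
top 26 [136, 128, 118, 102, 88, 73, 57, 48, 41, 39, 42, 48, 53, 61, 68, 74, 80, 83, 87, 92, 95, 102, 107, 112, 117, 119, 119, 120, 118, 115, 113, 109, 104, 100, 94]
scene -26 [120, 116, 111, 104, 95, 87, 79, 69, 56, 41, 28, 18, 13, 10, 8, 7, 12, 24, 42, 64, 89, 115, 138, 156, 167, 175, 179, 178, 175, 172, 171, 172, 172, 170, 165]
scene 26 [219, 210, 196, 180, 161, 137, 112, 88, 67, 48, 33, 24, 22, 25, 30, 34, 37, 43, 51, 62, 72, 80, 85, 88, 87, 82, 77, 73, 71, 70, 69, 69, 68, 68, 68]
```

```bash
python3 -c "
from station import ctrl
print(ctrl.hand_in())"
```

```text
the job is handed in; nothing more can be done
None
```

I fitted the crank fully down on the right clamp's shaft and wound it clockwise about 1.95 turns. By camera measurement the grooved board is against the fence and the pad is pressed in about 8 of its 16 mm. I left the other clamp alone and handed the job in at about 21 s; no verdict came back.

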